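# Re-aim the macro camera arm at the yellow index mark

## Task

Re-aim the camera arm on the stand at the yellow mark: loosen the orange clamp knob well (anticlockwise; do not force the arm round while it is clamped), swing the arm until its red needle points at the middle of the yellow mark on the white index plate, then turn the knob back clockwise until it is fully tight, the needle still on the mark. Leave the vessels and everything else on the bench where they are.

Things in the scene. Friction and masses are not known exactly. Their poses are not given: they have to be found in the camera images.
- stand: camera stand, fixed: aluminium base plate 320 x 360 x 12 mm (x from -100 to +220 mm, y +-180 mm), a black post 50 x 50 mm on the swivel axis, and a white index plate 112 x 200 mm at the back (x from -110 to +2 mm, y +-100 mm), its top 156 mm above the table. Origin: on the vertical swivel axis at table height; x points to the camera side, z up.
- cam_arm (a joint): angle of the camera arm about the stand's vertical axis, rad: 0 when the arm points along the stand's +x, positive anticlockwise seen from above, end stops at -1.3 and +1.3. While the knob reads below 0.6 the clamp holds it fast; from about 0.65 on it swings freely (about 1 N at the pin) and stays where it is left. The knob does not turn with it, and tightening the knob does not move it.
- clamp_knob (a joint): angle of the orange clamp knob, rad: 0 = fully tight (end stop), grows anticlockwise seen from above as it is loosened, end stop at 1.45. It starts tight, between 0 and 0.08. It needs about 0.12 to 0.25 N m and stays where it is left.
- knob_grip (a point): point to grip the knob, on the swivel axis at the middle of its bar, 213 mm above the table. The knob is an orange bar 60 mm long (along this point's x), 14 mm wide (y), 30 mm high from 197 to 227 mm above the table, on a dark skirt 40 mm across; below it (from 185 mm down) is the round hub of the arm, 60 mm across. It lies about 0.6 rad clockwise of the stand's x when tight.
- grip_pin (a point): point to grip the camera arm: the axis of the upright green pin on the arm, 18 mm across, from the arm's top (184 mm above the table) to 234 mm; this point lies at 214 mm, 115 mm from the swivel axis. x points outward along the arm, z up. The arm is a black bar 26 mm wide, 166 to 184 mm above the table, with the hanging camera (50 mm across, lens down to 116 mm) at 180 mm from the axis.
- needle (a point): tip of the red needle, 4 mm wide, at 58 mm from the swivel axis on the side opposite to the camera, 161 mm above the table. Its axes are the arm's: the needle points along -x. It points at a mark when the mark's y in this frame is 0 and its x is negative.
- mark_yellow: yellow round mark, 16 mm across and 4 mm high, fixed on the white index plate: the one to set. Origin: centre of its underside, 156 mm above the table; 68 to 104 mm from the swivel axis, at 0.5 to 0.93 rad to either side of the stand's -x.
- mark_blue: blue round mark of the same size on the other half of the index plate: not to be used.
- vessel_white: loose clear culture vessel with a white rim, 69 mm across, 67 mm high, standing on the base plate (12 mm); origin: centre of its underside. Stays where it is.
- vessel_black: the same with a black rim, on the base plate. Stays where it is.
- lens_cap: loose black lens cap, 42 mm across, 9 mm high, lying on the base plate; origin: centre of its underside. Stays where it is.
- tip_box: loose box of pipette tips, 85 x 120 x 62 mm, on the table to the right. Stays where it is.
- buffer_bottle: loose bottle with a blue cap, 64 mm across, 150 mm high, on the table to the left. Stays where it is.
- amber_jar: loose amber jar, 56 mm across, 75 mm high, on the table to the right. Stays where it is.
- driver: loose red screwdriver, 160 mm long, lying on the table to the left. Stays where it is.

How it is judged:
On the way, in this order (a step that is already met when the one before it is completed fails the run):
1. the knob is loosened beyond 0.75 rad, with the arm still where it was (pin within 10 mm) (value of joint clamp_knob above 0.75 rad and distance of grip_pin from where it was at the start of the episode below 0.01 m), for 0.2 s.
2. with the knob still loose, the needle points at the yellow mark (its line within 5 mm of the mark's centre) (value of joint clamp_knob above 0.6 rad and y of mark_yellow in the frame of needle between -0.005 and 0.005 m), for 0.2 s.
At the end, for the whole second after the job is handed in: the knob is tight again (below 0.15 rad), the line of the red needle passes within 5 mm of the centre of the yellow mark, and the arm is at rest (value of joint clamp_knob below 0.15 rad and y of mark_yellow in the frame of needle between -0.005 and 0.005 m and x of mark_yellow in the frame of needle below 0 m and velocity of joint cam_arm between -0.03 and 0.03 rad/s); the robot touches nothing.
It fails at once if the arm is forced round while the clamp is tight (knob below 0.3 rad, arm faster than 0.3 rad/s) (value of joint clamp_knob below 0.3 rad and (velocity of joint cam_arm above 0.3 rad/s or velocity of joint cam_arm below -0.3 rad/s)).
It fails at once if a vessel, the lens cap or another loose thing on the bench is moved by more than 15 mm (distance of any of vessel_white, vessel_black, lens_cap, tip_box, buffer_bottle, amber_jar, driver from where it was at the start of the episode above 0.015 m).
It also fails if it takes over 61 s, if anything falls off the work surface, if the arm or the gripper's body presses on something with over 40 N, if the wrist force passes 120 N, or if a joint passes its speed limit or range.

## Robot

A 6-joint arm with a two-finger parallel gripper is mounted at the origin on the work surface. World frame = base frame: x ahead of the robot, y to its left, z up, the work surface at z = 0. Lengths are in m, angles in rad, forces in N, time in s.
With the tool pointing down it reaches from about 0.375 to 0.9 m from the base axis. Payload 3.1 kg.
Tool frame: the origin (TCP) lies midway between the tips of the shut fingers; the grasp point (between the pads) lies 19 mm behind it (manip.grasp_offset is the distance from the TCP to the grasp point, in m); z points along the fingers, y is the line along which they close (so a half turn about z gives the same grasp; the last joint's range is limited). The gripper opens to 85 mm and grips with 20 to 120 N. Pads are 22 mm wide; open, the fingers measure 114 mm over their backs; the gripper's body (76 mm by 85 mm) begins 54 mm behind the grasp point. The pads swing forward as they close: fully open they stand 13 mm farther back than shut.
Start: joints at [-1.369, 0.527, 1.433, -0, 1.181, -0.178], TCP at [0.232, -0.58, 0.209] pointing down, gripper open.
Joint ranges: [-3.08, 3.08], [-0.75, 2.2], [0.22, 2.44], [-1.43, 4.57], [0, 2.65], [-2.85, 2.85]. Speed limits (rad/s): [2.79, 2.79, 3.14, 3.14, 3.14, 3.14].

## Interface

Orientations are given as a unit quaternion [x, y, z, w].
In Python, from station import sensors, cams, order, manip gives the robot as it stands.
- The arm moves only by the tool move_arm, never from a script. Its argument "targets" is a list of rows, each an object of numbers: "dx", "dy", "dz": the shift along the world's x, y, z normalised to -1 to 1, where 1 is 25 mm; "rx", "ry", "rz": the turn, a rotation vector about the world's x, y, z normalised to -1 to 1, where 1 is 30 degrees. A call has exactly 10 rows; each row shifts and turns the commanded pose from where the row before left it; what a row does not reach is not made up. A row lasts 1/8 s, in which the tool goes at most 62.5 mm and 10.7 degrees, less where a joint would pass 70% of its speed; a pose out of reach is approached as far as the arm can. A call with a number of a shift or a turn outside -1 to 1 is refused whole. A call with a gripper value outside its range is refused whole. "claw" is the opening in per cent of the stroke, from 0 (shut) to 100 (fully open), set as the call begins (left out, the last holds). The fingers move at their own pace and stop on an object; "newtons" is the grip in N (left out, the last holds). Time passes only in rows, so rows that do not move let the fingers close, or fill a call up. It gives the time, the measured TCP pose, the force, the opening and the grip force at its end, in the units of the state.
- sensors.sense(): the state, without advancing time (a new reading comes with each control period).
- cams.snapshot(name): name is "side" or "top"; returns the picture (420x560x3 uint8, red, green, blue); there is no depth.
- cams.camera_model(name): a dict with "fx", "fy", "cx", "cy" (pixels), "distortion" ([k1, k2, p1, p2, k3] as OpenCV has them; the pictures are not rectified), "extrinsics" (4x4, takes a point from world to camera coordinates). Camera axes: x right, y down, z forward; pixel columns grow to the right and rows downward; lengths in m; the calibration is good to about 2 mm. A picture is of the moment at which its call begins. camera_model takes no time and is no camera call.
- order.sign_off(): hands the job in; it is judged then, once.
The state is a dict: "t": time; "q": joint angles; "qd": joint speeds; "tau": joint torques, N m; "tcp_pos": TCP position; "tool_rot": TCP orientation; "force": force on the tool from outside, world axes, zero at the start; "ft_torque": the same for the moment, N m; "finger_gap": opening from 0.0 (shut) to 1.0 (fully open); "gripper_force": force on a finger pad.
Only numpy, scipy, OpenCV 4.12 (cv2) and the standard library are available. Lean on these libraries where they do the work, as an engineer would, in place of code of your own. Each camera call takes 0.05 s, during which the arm holds its last target. There are 200 camera calls.

## Working session

There is one attempt and no reset: what is moved stays moved. The work goes in short steps, Python scripts to look and compute and a tool call to move; the robot and the scene stay as the last step left them, time stands still between calls to the robot, and variables do not carry over. Pictures are saved under pics/ and viewed, at most 10 in all, crops included, and the job is handed in when it is done.

Besides the shell and the picture viewer there is one more tool, called after "Request:" as name([rows], argument=value, ...), one row to a line, values as JSON. move_arm: Moves the arm, as the interface text tells. Scaled input: -1 to 1 covers 25 mm each way for a shift and 30 degrees each way for a turn. Its arguments: {"type":"object","properties":{"targets":{"type":"array"},"claw":{"type":"number"},"newtons":{"type":"number"}},"required":["targets"]}

```bash
mkdir -p pics; python3 - <<'E'
from station import sensors,cams,manip
import cv2,numpy as np
s=sensors.sense();print({k:np.round(v,3).tolist() for k,v in s.items()},manip.grasp_offset)
for n in("top","side"):
    im=cams.snapshot(n);cv2.imwrite(f"pics/{n}0.png",im[:,:,::-1])
    m=cams.camera_model(n);print(n,{k:np.round(v,3).tolist() for k,v in m.items()})
E
```

```text
{'t': 0.0, 'q': [-1.37, 0.528, 1.434, 0.0, 1.181, -0.179], 'qd': [-0.0, 0.0, -0.0, 0.002, -0.002, 0.0], 'tau': [0.002, -44.235, -17.803, -0.0, 0.008, 0.0], 'tcp_pos': [0.232, -0.58, 0.208], 'tool_rot': [0.982, 0.189, -0.0, -0.001], 'force': [-0.417, 0.048, 0.242], 'ft_torque': [0.0, 0.02, -0.001], 'gripper_force': 0.0, 'finger_gap': 0.999} 0.0187
top {'fx': 498.643, 'fy': 498.643, 'cx': 280.154, 'cy': 207.826, 'distortion': [0.03, 0.0, 0.0, 0.0, 0.0], 'extrinsics': [[0.011, -1.0, 0.012, -0.022], [-0.998, -0.012, -0.068, 0.557], [0.068, -0.012, -0.998, 1.583], [0.0, 0.0, 0.0, 1.0]]}
side {'fx': 458.781, 'fy': 458.781, 'cx': 273.597, 'cy': 208.696, 'distortion': [-0.113, 0.0, 0.0, 0.0, 0.0], 'extrinsics': [[-0.995, -0.102, 0.017, 0.554], [-0.08, 0.652, -0.754, 0.166], [0.066, -0.751, -0.657, 1.488], [0.0, 0.0, 0.0, 1.0]]}
```

View pics/top0.png

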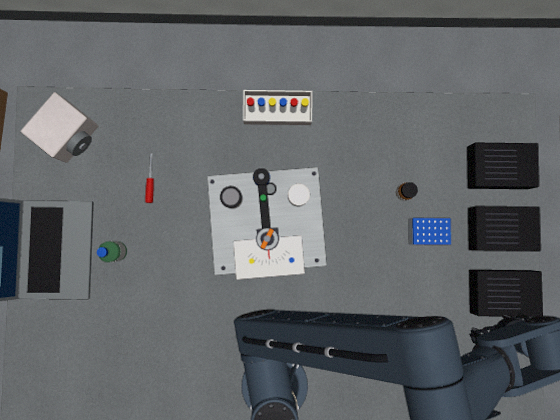

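View pics/side0.png

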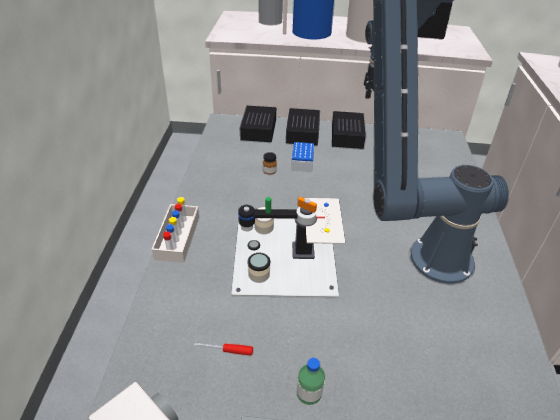

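The top view shows the knob at about (266,238), the green pin at (263,197), the yellow mark at (252,260) and the blue mark at (291,260). The side view shows the same layout, with the pin at (268,203) and the yellow mark at (327,231).

```bash
cat > h.py <<'E'
from station import sensors,cams
import cv2,numpy as np
def ray(n,uv):
    m=cams.camera_model(n);K=np.array([[m['fx'],0,m['cx']],[0,m['fy'],m['cy']],[0,0,1.]])
    p=cv2.undistortPoints(np.array([[uv]],float),K,np.array(m['distortion'],float))[0,0]
    T=np.array(m['extrinsics']);R=T[:3,:3]
    return -R.T@T[:3,3],R.T@np.array([p[0],p[1],1])
def plane(n,uv,z):
    o,d=ray(n,uv);return o+d*(z-o[2])/d[2]
def tri(a,b):
    o1,d1=ray("top",a);o2,d2=ray("side",b)
    st=np.linalg.lstsq(np.c_[d1,-d2],o2-o1,rcond=None)[0]
    p,q=o1+d1*st[0],o2+d2*st[1];return (p+q)/2,np.linalg.norm(p-q)
HSV={'orange':((5,170,90),(18,255,255)),'green':((50,120,40),(75,255,255)),'yellow':((22,150,100),(34,255,255)),'blue':((105,150,80),(125,255,255)),'red':((0,150,80),(4,255,255))}
ROI={'top':(205,160,325,285),'side':(225,185,350,300)}
def find(n,im,c):
    h=cv2.cvtColor(im,cv2.COLOR_RGB2HSV);m=cv2.inRange(h,*HSV[c])
    x0,y0,x1,y1=ROI[n];k=np.zeros_like(m);k[y0:y1,x0:x1]=m[y0:y1,x0:x1]
    N,L,S,C=cv2.connectedComponentsWithStats(k)
    if N<2:return None
    i=1+np.argmax(S[1:,4]);pts=np.argwhere(L==i)[:,::-1].astype(float)
    d=pts-pts.mean(0);w,v=np.linalg.eigh(d.T@d/len(d)) 
    return C[i],S[i,4],v[:,1],np.sqrt(w)
E
python3 - <<'E'
from h import *
np.set_printoptions(precision=4,suppress=True)
for n in("top","side"):
    im=cams.snapshot(n)
    for c,z in(('orange',.227),('green',.234),('yellow',.16),('blue',.16),('red',.161)):
        f=find(n,im,c)
        if f is None: print(n,c,None);continue
        a=plane(n,f[0]+5*f[2],z);b=plane(n,f[0]-5*f[2],z);d=a-b
        print(n,c,f[0],f[1],plane(n,f[0],z),'ang',np.arctan2(d[1],d[0]),f[3])
    x0,y0,x1,y1=ROI[n]
    cv2.imwrite(f'pics/c_{n}.png',cv2.resize(im[y0:y1,x0:x1,::-1],None,fx=4.6,fy=4.6,interpolation=2))
E
```

```text
top orange [270.     232.0312] 32 [0.4746 0.014  0.227 ] ang 2.7425564937244467 [1.2787 2.1697]
top green [262.8571 197.5   ] 42 [0.5703 0.0351 0.234 ] ang -3.1284233781991237 [1.6701 1.9911]
top yellow [251.25   260.5625] 16 [0.3925 0.068  0.16  ] ang 1.0953602544253214 [0.9983 1.2498]
top blue [291.2857 259.5   ] 14 [ 0.3968 -0.0483  0.16  ] ang -3.1324003504788993 [1.0302 1.0522]
top red [268. 250.] 1 [0.4236 0.0198 0.161 ] ang -3.1289599429533212 [0. 0.]
side orange [306.451  204.5948] 153 [0.4597 0.0453 0.227 ] ang -0.5601900316817523 [2.4616 5.8431]
side green [267.962  204.7595] 79 [0.57   0.0678 0.234 ] ang 1.6753771122596715 [1.4263 4.518 ]
side yellow [326.5625 229.625 ] 16 [0.3944 0.073  0.16  ] ang -0.47665215086820995 [1.0083 1.2605]
side blue [245.5    217.7692] 26 [0.6397 0.0502 0.16  ] ang 0.012604846538945008 [1.0453 4.1077]
side red [320. 217.] 9 [0.4153 0.0206 0.161 ] ang -3.021261790486645 [0.    2.582]
```

View pics/c_top.png

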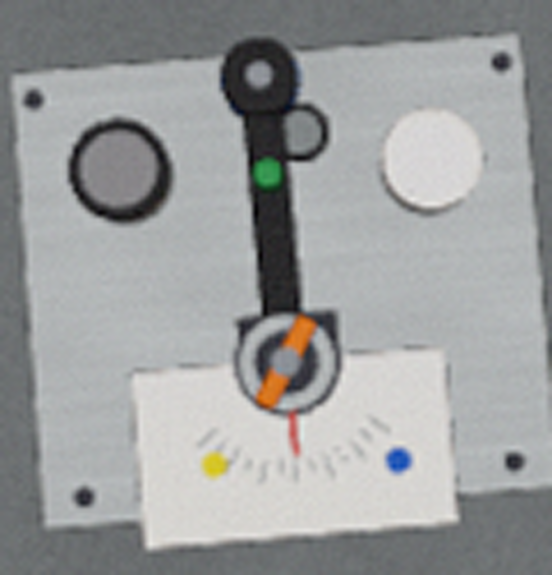

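The crop shows the knob bar centred at about (286,361) crop pixels with ends at (308,319) and (264,403). The red needle tip is at (296,455) and the yellow mark at (214,465). A grey cap splits the orange, so I'll use all the orange pixels.

```bash
python3 - <<'E'
from h import *
np.set_printoptions(precision=4,suppress=True)
im=cams.snapshot("top")
c=lambda x,y:(np.array([x,y],float)/4.6-.5+np.array([205,160]))
P=[plane("top",c(*p),.012)[:2] for p in((12,75),(520,35),(553,485),(45,527))] # FL FR BR BL
cen=np.mean(P,0);xd=(P[0]+P[1]-P[2]-P[3])/2;yd=(P[0]+P[3]-P[1]-P[2])/2
a=np.arctan2(xd[1],xd[0]);b=np.arctan2(-yd[0],yd[1])
print('plate',cen,np.linalg.norm(xd),np.linalg.norm(yd),a,b,'axis',cen-.06*np.array([np.cos(a),np.sin(a)]))
m=cv2.inRange(cv2.cvtColor(im,cv2.COLOR_RGB2HSV),(3,130,80),(20,255,255))[220:255,250:285]
pts=np.argwhere(m)[:,::-1]+[250,220.]
r=cv2.minAreaRect(pts.astype(np.float32));print(r,len(pts))
for u in(np.mean(pts,0),r[0],c(286,361)):print('knob',plane("top",u,.225))
q=cv2.boxPoints(r);d=plane("top",q[0],.227)-plane("top",q[1],.227);e=plane("top",q[1],.227)-plane("top",q[2],.227);print(d,e)
k1=plane("top",c(308,319),.227);k2=plane("top",c(264,403),.227);d=k1-k2;print('knob ang',np.arctan2(d[1],d[0]),(k1+k2)/2,np.linalg.norm(d))
print('hub',plane("top",c(287.5,361.5),.185),'cam',plane("top",c(259,75),.184),'needle',plane("top",c(296,455),.161),'yel',plane("top",c(214,465),.16))
print('cap',plane("top",c(306,132),.021),'bv',plane("top",c(120,170),.079),'wv',plane("top",c(432,159),.079))
print('pin tri',tri((262.86,197.5),(268,200)), 'yel tri',tri((251.25,260.56),(326.56,229.6)))
E
```

```text
plate [0.517  0.0291] 0.3166815379408201 0.35651938503834496 0.08579433140943776 0.09195143669605538 axis [0.4572 0.0239]
((266.60003662109375, 238.30001831054688), (4.919349670410156, 21.466251373291016), 26.56505012512207) 72
knob [0.4572 0.0232 0.225 ]
knob [0.4571 0.0233 0.225 ]
knob [0.458  0.0231 0.225 ]
[-0.0536  0.026   0.    ] [0.006  0.0123 0.    ]
knob ang -0.4708453882964603 [0.458  0.0231 0.227 ] 0.05723146285640807
hub [0.458  0.0228 0.185 ] cam [0.6377 0.043  0.184 ] needle [0.3993 0.017  0.161 ] yel [0.3925 0.0687 0.16  ]
cap [0.6196 0.0142 0.021 ] bv [0.5861 0.1385 0.079 ] wv [ 0.5961 -0.0714  0.079 ]
pin tri (array([0.5723, 0.0353, 0.2244]), np.float64(0.0022284622423319298)) yel tri (array([0.3932, 0.0682, 0.1556]), np.float64(0.0017121173160274585))
```

Request:
move_arm([
  {"dx":0.3,"dy":0.9,"dz":0.3,"rz":-0.08},
  {"dx":0.3,"dy":0.9,"dz":0.3,"rz":-0.08},
  {"dx":0.3,"dy":0.9,"dz":0.3,"rz":-0.08},
  {"dx":0.3,"dy":0.9,"dz":0.3,"rz":-0.08},
  {"dx":0.3,"dy":0.9,"dz":0.3,"rz":-0.08},
  {"dx":0.3,"dy":0.9,"dz":0.3,"rz":-0.08},
  {"dx":0.3,"dy":0.9,"dz":0.3,"rz":-0.08},
  {"dx":0.3,"dy":0.9,"dz":0.3,"rz":-0.08},
  {"dx":0.3,"dy":0.9,"dz":0.3,"rz":-0.08},
  {"dx":0.3,"dy":0.9,"dz":0.3,"rz":-0.08},
], claw=100)

```text
schema error: expected keys dx, dy, dz, rx, ry, rz
```

Request:
move_arm([
  {"dx":0.4,"dy":1,"rz":-0.08},
  {"dx":0.4,"dy":1,"rz":-0.08},
  {"dx":0.4,"dy":1,"rz":-0.08},
  {"dx":0.4,"dy":1,"rz":-0.08},
  {"dx":0.4,"dy":1,"rz":-0.08},
  {"dx":0.4,"dy":1,"rz":-0.08},
  {"dx":0.4,"dy":1,"rz":-0.08},
  {"dx":0.4,"dy":1,"rz":-0.08},
  {"dx":0.4,"dy":1,"rz":-0.08},
  {"dx":0.4,"dy":1,"rz":-0.08},
], claw=60)

```text
schema error: expected keys dx, dy, dz, rx, ry, rz
```

All six keys are required in every row.

Request:
move_arm([
  {"dx":0.3,"dy":0.9,"dz":0.3,"rx":0,"ry":0,"rz":-0.08},
  {"dx":0.3,"dy":0.9,"dz":0.3,"rx":0,"ry":0,"rz":-0.08},
  {"dx":0.3,"dy":0.9,"dz":0.3,"rx":0,"ry":0,"rz":-0.08},
  {"dx":0.3,"dy":0.9,"dz":0.3,"rx":0,"ry":0,"rz":-0.08},
  {"dx":0.3,"dy":0.9,"dz":0.3,"rx":0,"ry":0,"rz":-0.08},
  {"dx":0.3,"dy":0.9,"dz":0.3,"rx":0,"ry":0,"rz":-0.08},
  {"dx":0.3,"dy":0.9,"dz":0.3,"rx":0,"ry":0,"rz":-0.08},
  {"dx":0.3,"dy":0.9,"dz":0.3,"rx":0,"ry":0,"rz":-0.08},
  {"dx":0.3,"dy":0.9,"dz":0.3,"rx":0,"ry":0,"rz":-0.08},
  {"dx":0.3,"dy":0.9,"dz":0.3,"rx":0,"ry":0,"rz":-0.08},
], claw=60, newtons=50)

```text
t: 1.5
tcp_pos: [0.3069, -0.3546, 0.2845]
tool_rot: [1.0, -0.02, 0.0, -0.0]
force: [-0.1, 0.2, 0.1]
finger_gap: 0.601
gripper_force: 0.0
```

Request:
move_arm([
  {"dx":0.4,"dy":1,"dz":0,"rx":0,"ry":0,"rz":-0.08},
  {"dx":0.4,"dy":1,"dz":0,"rx":0,"ry":0,"rz":-0.08},
  {"dx":0.4,"dy":1,"dz":0,"rx":0,"ry":0,"rz":-0.08},
  {"dx":0.4,"dy":1,"dz":0,"rx":0,"ry":0,"rz":-0.08},
  {"dx":0.4,"dy":1,"dz":0,"rx":0,"ry":0,"rz":-0.08},
  {"dx":0.4,"dy":1,"dz":0,"rx":0,"ry":0,"rz":-0.08},
  {"dx":0.4,"dy":1,"dz":0,"rx":0,"ry":0,"rz":-0.08},
  {"dx":0.4,"dy":1,"dz":0,"rx":0,"ry":0,"rz":-0.08},
  {"dx":0.4,"dy":1,"dz":0,"rx":0,"ry":0,"rz":-0.08},
  {"dx":0.4,"dy":1,"dz":0,"rx":0,"ry":0,"rz":-0.08},
])

```text
t: 2.75
tcp_pos: [0.4069, -0.1046, 0.2844]
tool_rot: [0.974, -0.228, 0.0, 0.0]
force: [0.5, -0.6, -0.0]
finger_gap: 0.598
gripper_force: 0.0
```

Request:
move_arm([
  {"dx":0.3,"dy":0.75,"dz":0,"rx":0,"ry":0,"rz":0},
  {"dx":0.3,"dy":0.75,"dz":0,"rx":0,"ry":0,"rz":0},
  {"dx":0.3,"dy":0.75,"dz":0,"rx":0,"ry":0,"rz":0},
  {"dx":0.3,"dy":0.75,"dz":0,"rx":0,"ry":0,"rz":0},
  {"dx":0.3,"dy":0.75,"dz":0,"rx":0,"ry":0,"rz":0},
  {"dx":0.3,"dy":0.75,"dz":0,"rx":0,"ry":0,"rz":-0.04},
  {"dx":0.22,"dy":0.62,"dz":0,"rx":0,"ry":0,"rz":0},
  {"dx":0,"dy":0,"dz":-0.5,"rx":0,"ry":0,"rz":0},
  {"dx":0,"dy":0,"dz":-0.5,"rx":0,"ry":0,"rz":0},
  {"dx":0,"dy":0,"dz":-0.3,"rx":0,"ry":0,"rz":0},
])

```text
t: 4.0
tcp_pos: [0.4563, 0.0222, 0.2504]
tool_rot: [0.971, -0.238, -0.001, 0.0]
force: [-0.3, -0.0, 0.2]
finger_gap: 0.596
gripper_force: 0.0
```

Request:
move_arm([
  {"dx":0,"dy":0,"dz":-0.3,"rx":0,"ry":0,"rz":0},
  {"dx":0,"dy":0,"dz":-0.3,"rx":0,"ry":0,"rz":0},
  {"dx":0,"dy":0,"dz":-0.3,"rx":0,"ry":0,"rz":0},
  {"dx":0,"dy":0,"dz":-0.3,"rx":0,"ry":0,"rz":0},
  {"dx":0,"dy":0,"dz":-0.3,"rx":0,"ry":0,"rz":0},
  {"dx":0,"dy":0,"dz":-0.3,"rx":0,"ry":0,"rz":0},
  {"dx":0,"dy":0,"dz":-0.2,"rx":0,"ry":0,"rz":0},
  {"dx":0,"dy":0,"dz":0,"rx":0,"ry":0,"rz":0},
  {"dx":0,"dy":0,"dz":0,"rx":0,"ry":0,"rz":0},
  {"dx":0,"dy":0,"dz":0,"rx":0,"ry":0,"rz":0},
])

```text
t: 5.25
tcp_pos: [0.4575, 0.0225, 0.2021]
tool_rot: [0.971, -0.237, 0.0, -0.0]
force: [-0.3, -0.9, 0.1]
finger_gap: 0.601
gripper_force: 0.0
```

```bash
python3 - <<'E'
from h import *
im=cams.snapshot("side");cv2.imwrite('pics/s1.png',cv2.resize(im[140:290,220:360,::-1],None,fx=4,fy=4,interpolation=2))
E
```

```text
(no output)
```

View pics/s1.png

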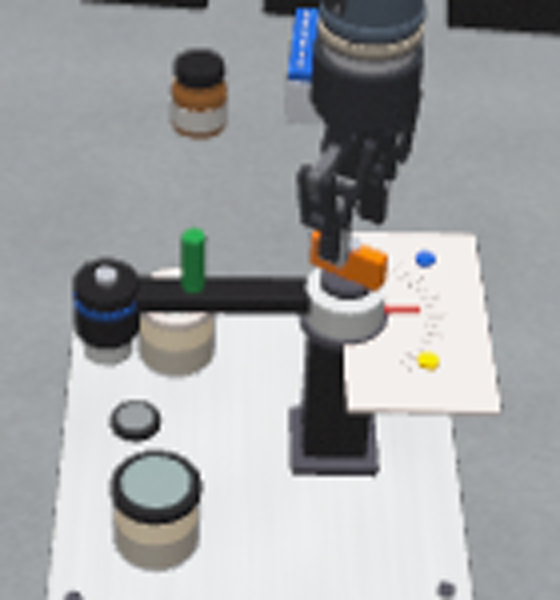

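The fingers straddle the orange bar (crop about (345,260)), so I'm closing on it.

Request:
move_arm([
  {"dx":0,"dy":0,"dz":0,"rx":0,"ry":0,"rz":0},
  {"dx":0,"dy":0,"dz":0,"rx":0,"ry":0,"rz":0},
  {"dx":0,"dy":0,"dz":0,"rx":0,"ry":0,"rz":0},
  {"dx":0,"dy":0,"dz":0,"rx":0,"ry":0,"rz":0},
  {"dx":0,"dy":0,"dz":0,"rx":0,"ry":0,"rz":0},
  {"dx":0,"dy":0,"dz":0,"rx":0,"ry":0,"rz":0},
  {"dx":0,"dy":0,"dz":0,"rx":0,"ry":0,"rz":0},
  {"dx":0,"dy":0,"dz":0,"rx":0,"ry":0,"rz":0},
  {"dx":0,"dy":0,"dz":0,"rx":0,"ry":0,"rz":0},
  {"dx":0,"dy":0,"dz":0,"rx":0,"ry":0,"rz":0},
], claw=0, newtons=70)

```text
t: 6.55
tcp_pos: [0.4591, 0.0258, 0.2024]
tool_rot: [0.971, -0.238, 0.001, -0.004]
force: [4.3, 9.8, 1.5]
finger_gap: 0.118
gripper_force: 68.5
```

Request:
move_arm([
  {"dx":0.06,"dy":0.13,"dz":0,"rx":0,"ry":0,"rz":0},
  {"dx":0,"dy":0,"dz":0,"rx":0,"ry":0,"rz":0.13},
  {"dx":0,"dy":0,"dz":0,"rx":0,"ry":0,"rz":0.13},
  {"dx":0,"dy":0,"dz":0,"rx":0,"ry":0,"rz":0.13},
  {"dx":0,"dy":0,"dz":0,"rx":0,"ry":0,"rz":0.13},
  {"dx":0,"dy":0,"dz":0,"rx":0,"ry":0,"rz":0.13},
  {"dx":0,"dy":0,"dz":0,"rx":0,"ry":0,"rz":0.13},
  {"dx":0,"dy":0,"dz":0,"rx":0,"ry":0,"rz":0.13},
  {"dx":0,"dy":0,"dz":0,"rx":0,"ry":0,"rz":0.13},
  {"dx":0,"dy":0,"dz":0,"rx":0,"ry":0,"rz":0.13},
])

```text
t: 7.8
tcp_pos: [0.4591, 0.0259, 0.2024]
tool_rot: [0.998, 0.068, 0.001, -0.0]
force: [-0.5, 1.8, 5.1]
finger_gap: 0.12
gripper_force: 69.0
```

Request:
move_arm([
  {"dx":0,"dy":0,"dz":0,"rx":0,"ry":0,"rz":0.13},
  {"dx":0,"dy":0,"dz":0,"rx":0,"ry":0,"rz":0.13},
  {"dx":0,"dy":0,"dz":0,"rx":0,"ry":0,"rz":0.13},
  {"dx":0,"dy":0,"dz":0,"rx":0,"ry":0,"rz":0.13},
  {"dx":0,"dy":0,"dz":0,"rx":0,"ry":0,"rz":0.13},
  {"dx":0,"dy":0,"dz":0,"rx":0,"ry":0,"rz":0.13},
  {"dx":0,"dy":0,"dz":0,"rx":0,"ry":0,"rz":0.13},
  {"dx":0,"dy":0,"dz":0,"rx":0,"ry":0,"rz":0},
  {"dx":0,"dy":0,"dz":0,"rx":0,"ry":0,"rz":0},
  {"dx":0,"dy":0,"dz":0,"rx":0,"ry":0,"rz":0},
])

```text
t: 9.05
tcp_pos: [0.4591, 0.0259, 0.2024]
tool_rot: [0.954, 0.3, 0.0, 0.0]
force: [0.6, 1.4, 5.7]
finger_gap: 0.125
gripper_force: 69.2
```

Request:
move_arm([
  {"dx":0,"dy":0,"dz":0,"rx":0,"ry":0,"rz":0},
  {"dx":0,"dy":0,"dz":0,"rx":0,"ry":0,"rz":0},
  {"dx":0,"dy":0,"dz":0,"rx":0,"ry":0,"rz":0},
  {"dx":0,"dy":0,"dz":0,"rx":0,"ry":0,"rz":0},
  {"dx":0,"dy":0,"dz":0.4,"rx":0,"ry":0,"rz":0},
  {"dx":0,"dy":0,"dz":0.4,"rx":0,"ry":0,"rz":0},
  {"dx":0,"dy":0,"dz":0.4,"rx":0,"ry":0,"rz":0},
  {"dx":0,"dy":0,"dz":0.4,"rx":0,"ry":0,"rz":0},
  {"dx":0,"dy":0,"dz":0.4,"rx":0,"ry":0,"rz":0},
  {"dx":0,"dy":0,"dz":0.4,"rx":0,"ry":0,"rz":0},
], claw=60)

```text
t: 10.3
tcp_pos: [0.4587, 0.0258, 0.2626]
tool_rot: [0.954, 0.3, 0.0, 0.0]
force: [0.0, 0.4, 0.0]
finger_gap: 0.6
gripper_force: 0.0
```

Request:
move_arm([
  {"dx":0.45,"dy":0.05,"dz":0,"rx":0,"ry":0,"rz":-0.1},
  {"dx":0.45,"dy":0.05,"dz":0,"rx":0,"ry":0,"rz":-0.1},
  {"dx":0.45,"dy":0.05,"dz":0,"rx":0,"ry":0,"rz":-0.1},
  {"dx":0.45,"dy":0.05,"dz":0,"rx":0,"ry":0,"rz":-0.1},
  {"dx":0.45,"dy":0.05,"dz":0,"rx":0,"ry":0,"rz":-0.1},
  {"dx":0.45,"dy":0.05,"dz":0,"rx":0,"ry":0,"rz":-0.1},
  {"dx":0.45,"dy":0.05,"dz":0,"rx":0,"ry":0,"rz":-0.1},
  {"dx":0.45,"dy":0.05,"dz":0,"rx":0,"ry":0,"rz":-0.1},
  {"dx":0.45,"dy":0.05,"dz":0,"rx":0,"ry":0,"rz":-0.1},
  {"dx":0.45,"dy":0.05,"dz":0,"rx":0,"ry":0,"rz":-0.07},
])

```text
t: 11.55
tcp_pos: [0.5715, 0.0384, 0.262]
tool_rot: [0.999, 0.05, -0.0, -0.0]
force: [-0.3, -0.3, -0.2]
finger_gap: 0.598
gripper_force: 0.0
```

```bash
python3 - <<'E'
from h import *
print(np.round(sensors.sense()['tcp_pos'],4))
im=cams.snapshot("side");cv2.imwrite('pics/s2.png',cv2.resize(im[140:290,220:360,::-1],None,fx=4,fy=4,interpolation=2))
E
```

```text
[0.5715 0.0384 0.262 ]
```

View pics/s2.png

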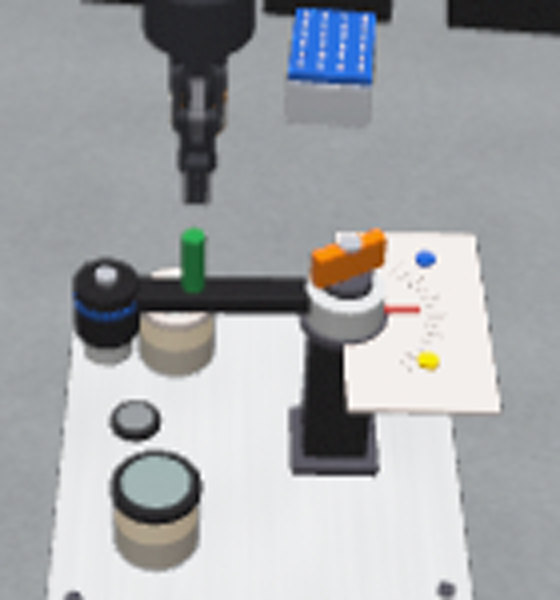

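The knob has turned loose (bar now from (312,265) to (385,245) in the crop), and the gripper is above the green pin at (193,235). Next: descend and grip.

Request:
move_arm([
  {"dx":0,"dy":0,"dz":-0.3,"rx":0,"ry":0,"rz":0},
  {"dx":0,"dy":0,"dz":-0.3,"rx":0,"ry":0,"rz":0},
  {"dx":0,"dy":0,"dz":-0.3,"rx":0,"ry":0,"rz":0},
  {"dx":0,"dy":0,"dz":-0.3,"rx":0,"ry":0,"rz":0},
  {"dx":0,"dy":0,"dz":-0.3,"rx":0,"ry":0,"rz":0},
  {"dx":0,"dy":0,"dz":-0.3,"rx":0,"ry":0,"rz":0},
  {"dx":0,"dy":0,"dz":-0.3,"rx":0,"ry":0,"rz":0},
  {"dx":0,"dy":0,"dz":-0.3,"rx":0,"ry":0,"rz":0},
  {"dx":0,"dy":0,"dz":0,"rx":0,"ry":0,"rz":0},
  {"dx":0,"dy":0,"dz":0,"rx":0,"ry":0,"rz":0},
])

```text
t: 12.85
tcp_pos: [0.5714, 0.0383, 0.2019]
tool_rot: [0.999, 0.051, 0.0, 0.0]
force: [-0.8, -0.1, 0.7]
finger_gap: 0.599
gripper_force: 0.0
```

Request:
move_arm([
  {"dx":0,"dy":0,"dz":0,"rx":0,"ry":0,"rz":0},
  {"dx":0,"dy":0,"dz":0,"rx":0,"ry":0,"rz":0},
  {"dx":0,"dy":0,"dz":0,"rx":0,"ry":0,"rz":0},
  {"dx":0,"dy":0,"dz":0,"rx":0,"ry":0,"rz":0},
  {"dx":0,"dy":0,"dz":0,"rx":0,"ry":0,"rz":0},
  {"dx":0,"dy":0,"dz":0,"rx":0,"ry":0,"rz":0},
  {"dx":0,"dy":0,"dz":0,"rx":0,"ry":0,"rz":0},
  {"dx":0,"dy":0,"dz":0,"rx":0,"ry":0,"rz":0},
  {"dx":0,"dy":0,"dz":0,"rx":0,"ry":0,"rz":0},
  {"dx":0,"dy":0,"dz":0,"rx":0,"ry":0,"rz":0},
], claw=0, newtons=30)

```text
t: 14.1
tcp_pos: [0.5715, 0.0383, 0.2022]
tool_rot: [0.999, 0.051, 0.0, 0.0]
force: [-1.0, -0.4, 5.2]
finger_gap: 0.187
gripper_force: 29.5
```

```bash
python3 - <<'E'
import numpy as np
from station import sensors
p=np.array(sensors.sense()['tcp_pos'])[:2]
ax=np.array([.459,.0259]); a0=np.arctan2(*(p-ax)[::-1]);print(p,a0,np.linalg.norm(p-ax))
yel=np.array([.393,.0683])-np.array([.4575,.0233]);at=np.arctan2(yel[1],yel[0])-np.pi
pinang=np.arctan2(.0352-.0233,.5715-.4575);print('at',at,'pin cam',pinang)
r=.115
for k in range(11):
    a=a0+(at-a0)*k/10;print(k,np.round((ax+r*np.array([np.cos(a),np.sin(a)])-p)/.025,2))
E
```

```text
[0.57145989 0.03827203] 0.10957216878915103 0.11313838098578051
at -0.6091634656607723 pin cam 0.10400927980101372
0 [0.07 0.01]
1 [ 0.1  -0.32]
2 [ 0.1  -0.65]
3 [ 0.08 -0.98]
4 [ 0.03 -1.31]
5 [-0.04 -1.63]
6 [-0.13 -1.95]
7 [-0.25 -2.26]
8 [-0.39 -2.56]
9 [-0.55 -2.85]
10 [-0.73 -3.13]
```

Request:
move_arm([
  {"dx":0.03,"dy":-0.33,"dz":0,"rx":0,"ry":0,"rz":-0.14},
  {"dx":0.0,"dy":-0.33,"dz":0,"rx":0,"ry":0,"rz":-0.14},
  {"dx":-0.02,"dy":-0.33,"dz":0,"rx":0,"ry":0,"rz":-0.14},
  {"dx":-0.05,"dy":-0.33,"dz":0,"rx":0,"ry":0,"rz":-0.14},
  {"dx":-0.07,"dy":-0.32,"dz":0,"rx":0,"ry":0,"rz":-0.14},
  {"dx":-0.09,"dy":-0.32,"dz":0,"rx":0,"ry":0,"rz":-0.14},
  {"dx":-0.12,"dy":-0.31,"dz":0,"rx":0,"ry":0,"rz":-0.14},
  {"dx":-0.14,"dy":-0.3,"dz":0,"rx":0,"ry":0,"rz":-0.14},
  {"dx":-0.16,"dy":-0.29,"dz":0,"rx":0,"ry":0,"rz":-0.14},
  {"dx":-0.18,"dy":-0.28,"dz":0,"rx":0,"ry":0,"rz":-0.11},
])

```text
t: 15.35
tcp_pos: [0.5511, -0.0396, 0.2022]
tool_rot: [0.953, -0.304, -0.0, -0.001]
force: [-1.0, 2.6, 6.9]
finger_gap: 0.189
gripper_force: 29.7
```

```bash
python3 - <<'E'
from h import *
print(np.round(sensors.sense()['tcp_pos'],4),sensors.sense()['force'])
a=cams.snapshot("side")[185:255,280:350,::-1];b=cams.snapshot("top")[215:285,230:300,::-1]
cv2.imwrite('pics/s3.png',cv2.resize(np.hstack([a,b]),None,fx=5.7,fy=5.7,interpolation=2))
E
```

```text
[ 0.5511 -0.0396  0.2022] [-1.03399912  2.59623416  6.86253098]
```

View pics/s3.png

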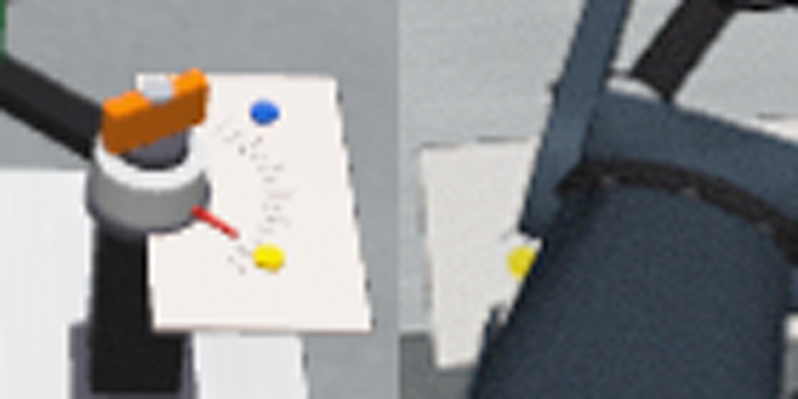

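The side view (left) shows the needle from (195,211) to (236,237), pointing almost exactly at the yellow mark at (269,257). Checking that numerically from the side view.

```bash
python3 - <<'E'
from h import *
np.set_printoptions(precision=4,suppress=True)
im=cams.snapshot("side").astype(int)
R,G,B=im[...,0],im[...,1],im[...,2]
def cloud(w):
    k=np.zeros_like(w);k[205:245,300:345]=w[205:245,300:345];i=np.argwhere(k>60);return i[:,::-1].astype(float),k[i[:,0],i[:,1]]
nr,wn=cloud(R-np.maximum(G,B)); ny,wy=cloud(np.minimum(R,G)-B)
y=np.average(ny,axis=0,weights=wy);Y=plane("side",y,.158)
red=nr[(nr[:,1]>215)];P=np.array([plane("side",u,.161)[:2] for u in red])
c=P.mean(0);d=np.linalg.svd(P-c)[2][0]; d*=-np.sign(d[0])
n=np.array([-d[1],d[0]])
print(len(red),y,Y,c,np.arctan2(d[1],d[0])-np.pi,'off by fit',n@(Y[:2]-c),'axis off',n@(np.array([.4575,.0233])-c))
A=np.array([.4575,.0233]);e=c-A;e/=np.linalg.norm(e);print('off via axis-top',np.array([-e[1],e[0]])@(Y[:2]-A), np.array([-e[1],e[0]])@(np.array([.393,.0683])-A))
p=np.array(sensors.sense()['tcp_pos'])[:2]-[.459,.0259];print('arm by tcp',np.arctan2(p[1],p[0]))
yt=np.array([.393,.0683])-A;print(np.arctan2(yt[1],yt[0])-np.pi)
ys=Y[:2]-A;print(np.arctan2(ys[1],ys[0])-np.pi)
E
```

```text
15 [315.5521 218.0195] [0.4285 0.0235 0.158 ] [0.4233 0.0507] -0.7243955829041551 off by fit 0.016855193723422344 axis off -0.0021509834790640267
off via axis-top 0.017909653200176796 0.005191929053937429
arm by tcp -0.6221177833351451
-0.6091634656607723
-0.008338159077114327
```

```bash
python3 - <<'E'
from h import *
np.set_printoptions(precision=4,suppress=True)
im=cams.snapshot("side");f=find("side",im,'yellow');Y=plane("side",f[0],.1585)[:2]
I=im.astype(int);w=I[...,0]-np.maximum(I[...,1],I[...,2]);k=np.zeros_like(w);k[220:229,312:324]=w[220:229,312:324]
i=np.argwhere(k>35);red=i[:,::-1].astype(float);W=k[i[:,0],i[:,1]]
P=np.array([plane("side",u,.161)[:2] for u in red]);c=np.average(P,axis=0,weights=W)
C=np.cov((P-c).T,aweights=W);d=np.linalg.eigh(C)[1][:,1];d*=-np.sign(d[0]);n=np.array([-d[1],d[0]])
print(len(red),f[0],Y,c,'fit ang',np.arctan2(d[1],d[0])-np.pi,'off',n@(Y-c))
Yt=np.array([.393,.0683])
for A in(np.array([.4575,.0233]),np.array([.4575,.0233])+Y-Yt,np.array([.459,.0259])):
    e=c-A;e/=np.linalg.norm(e);print(A,'off',np.array([-e[1],e[0]])@(Y-A),np.arctan2(e[1],e[0])-np.pi)
E
```

```text
21 [326.5625 229.625 ] [0.3943 0.0715] [0.4239 0.0502] fit ang -0.6710584493517944 off 0.0017505491265300543
[0.4575 0.0233] off 0.0018942423241253628 -0.6750007852489821
[0.4588 0.0265] off -0.0009468769602559643 -0.597123495434146
[0.459  0.0259] off -0.0006471142374863889 -0.6053394382003949
```

The needle is on the mark within about 2 mm. Release and return to the knob.

Request:
move_arm([
  {"dx":0,"dy":0,"dz":0,"rx":0,"ry":0,"rz":0},
  {"dx":0,"dy":0,"dz":0,"rx":0,"ry":0,"rz":0},
  {"dx":0,"dy":0,"dz":0,"rx":0,"ry":0,"rz":0},
  {"dx":0,"dy":0,"dz":0,"rx":0,"ry":0,"rz":0},
  {"dx":0,"dy":0,"dz":0.4,"rx":0,"ry":0,"rz":0},
  {"dx":0,"dy":0,"dz":0.4,"rx":0,"ry":0,"rz":0},
  {"dx":0,"dy":0,"dz":0.4,"rx":0,"ry":0,"rz":0},
  {"dx":0,"dy":0,"dz":0.4,"rx":0,"ry":0,"rz":0},
  {"dx":0,"dy":0,"dz":0.4,"rx":0,"ry":0,"rz":0},
  {"dx":0,"dy":0,"dz":0.4,"rx":0,"ry":0,"rz":0},
], claw=60)

```text
t: 16.8
tcp_pos: [0.5513, -0.0402, 0.2626]
tool_rot: [0.953, -0.303, 0.0, -0.0]
force: [-0.5, 0.4, -0.4]
finger_gap: 0.603
gripper_force: 0.0
```

Request:
move_arm([
  {"dx":-0.37,"dy":0.26,"dz":0,"rx":0,"ry":0,"rz":0.23},
  {"dx":-0.37,"dy":0.26,"dz":0,"rx":0,"ry":0,"rz":0.23},
  {"dx":-0.37,"dy":0.26,"dz":0,"rx":0,"ry":0,"rz":0.23},
  {"dx":-0.37,"dy":0.26,"dz":0,"rx":0,"ry":0,"rz":0.23},
  {"dx":-0.37,"dy":0.26,"dz":0,"rx":0,"ry":0,"rz":0.23},
  {"dx":-0.37,"dy":0.26,"dz":0,"rx":0,"ry":0,"rz":0.23},
  {"dx":-0.37,"dy":0.26,"dz":0,"rx":0,"ry":0,"rz":0.23},
  {"dx":-0.37,"dy":0.26,"dz":0,"rx":0,"ry":0,"rz":0.23},
  {"dx":-0.37,"dy":0.26,"dz":0,"rx":0,"ry":0,"rz":0.23},
  {"dx":-0.37,"dy":0.26,"dz":0,"rx":0,"ry":0,"rz":0.23},
])

```text
t: 18.05
tcp_pos: [0.4585, 0.025, 0.2622]
tool_rot: [0.956, 0.292, 0.0, 0.0]
force: [-0.1, -0.8, 0.7]
finger_gap: 0.599
gripper_force: 0.0
```

Request:
move_arm([
  {"dx":0.02,"dy":0.04,"dz":-0.3,"rx":0,"ry":0,"rz":0.03},
  {"dx":0,"dy":0,"dz":-0.3,"rx":0,"ry":0,"rz":0},
  {"dx":0,"dy":0,"dz":-0.3,"rx":0,"ry":0,"rz":0},
  {"dx":0,"dy":0,"dz":-0.3,"rx":0,"ry":0,"rz":0},
  {"dx":0,"dy":0,"dz":-0.3,"rx":0,"ry":0,"rz":0},
  {"dx":0,"dy":0,"dz":-0.3,"rx":0,"ry":0,"rz":0},
  {"dx":0,"dy":0,"dz":-0.3,"rx":0,"ry":0,"rz":0},
  {"dx":0,"dy":0,"dz":-0.3,"rx":0,"ry":0,"rz":0},
  {"dx":0,"dy":0,"dz":0,"rx":0,"ry":0,"rz":0},
  {"dx":0,"dy":0,"dz":0,"rx":0,"ry":0,"rz":0},
])

```text
t: 19.3
tcp_pos: [0.4594, 0.0258, 0.2019]
tool_rot: [0.955, 0.298, 0.0, 0.0]
force: [-0.2, -0.7, 0.2]
finger_gap: 0.6
gripper_force: 0.0
```

Request:
move_arm([
  {"dx":0,"dy":0,"dz":0,"rx":0,"ry":0,"rz":0},
  {"dx":0,"dy":0,"dz":0,"rx":0,"ry":0,"rz":0},
  {"dx":0,"dy":0,"dz":0,"rx":0,"ry":0,"rz":0},
  {"dx":0,"dy":0,"dz":0,"rx":0,"ry":0,"rz":0},
  {"dx":0,"dy":0,"dz":0,"rx":0,"ry":0,"rz":0},
  {"dx":0,"dy":0,"dz":0,"rx":0,"ry":0,"rz":0},
  {"dx":0,"dy":0,"dz":0,"rx":0,"ry":0,"rz":0},
  {"dx":0,"dy":0,"dz":0,"rx":0,"ry":0,"rz":0},
  {"dx":0,"dy":0,"dz":0,"rx":0,"ry":0,"rz":0},
  {"dx":0,"dy":0,"dz":0,"rx":0,"ry":0,"rz":0},
], claw=0, newtons=70)

```text
t: 20.55
tcp_pos: [0.4592, 0.026, 0.2023]
tool_rot: [0.955, 0.298, 0.0, -0.0]
force: [-1.3, 0.7, 6.0]
finger_gap: 0.125
gripper_force: 68.7
```

Request:
move_arm([
  {"dx":0,"dy":0,"dz":0,"rx":0,"ry":0,"rz":-0.13},
  {"dx":0,"dy":0,"dz":0,"rx":0,"ry":0,"rz":-0.13},
  {"dx":0,"dy":0,"dz":0,"rx":0,"ry":0,"rz":-0.13},
  {"dx":0,"dy":0,"dz":0,"rx":0,"ry":0,"rz":-0.13},
  {"dx":0,"dy":0,"dz":0,"rx":0,"ry":0,"rz":-0.13},
  {"dx":0,"dy":0,"dz":0,"rx":0,"ry":0,"rz":-0.13},
  {"dx":0,"dy":0,"dz":0,"rx":0,"ry":0,"rz":-0.13},
  {"dx":0,"dy":0,"dz":0,"rx":0,"ry":0,"rz":-0.13},
  {"dx":0,"dy":0,"dz":0,"rx":0,"ry":0,"rz":-0.13},
  {"dx":0,"dy":0,"dz":0,"rx":0,"ry":0,"rz":-0.13},
])

```text
t: 21.8
tcp_pos: [0.4593, 0.0259, 0.2023]
tool_rot: [0.999, -0.039, 0.0, 0.0]
force: [-1.9, 1.2, 5.9]
finger_gap: 0.123
gripper_force: 68.7
```

Request:
move_arm([
  {"dx":0,"dy":0,"dz":0,"rx":0,"ry":0,"rz":-0.13},
  {"dx":0,"dy":0,"dz":0,"rx":0,"ry":0,"rz":-0.13},
  {"dx":0,"dy":0,"dz":0,"rx":0,"ry":0,"rz":-0.13},
  {"dx":0,"dy":0,"dz":0,"rx":0,"ry":0,"rz":-0.13},
  {"dx":0,"dy":0,"dz":0,"rx":0,"ry":0,"rz":-0.13},
  {"dx":0,"dy":0,"dz":0,"rx":0,"ry":0,"rz":-0.11},
  {"dx":0,"dy":0,"dz":0,"rx":0,"ry":0,"rz":0},
  {"dx":0,"dy":0,"dz":0,"rx":0,"ry":0,"rz":0},
  {"dx":0,"dy":0,"dz":0,"rx":0,"ry":0,"rz":0},
  {"dx":0,"dy":0,"dz":0,"rx":0,"ry":0,"rz":0},
])

```text
t: 23.05
tcp_pos: [0.4593, 0.0259, 0.2023]
tool_rot: [0.972, -0.235, 0.0, -0.0]
force: [-1.4, -0.0, 5.4]
finger_gap: 0.12
gripper_force: 68.7
```

```bash
python3 - <<'E'
from station import sensors
import numpy as np
s=sensors.sense();print(s['ft_torque'],s['force'],2*np.arctan2(s['tool_rot'][1],s['tool_rot'][0]))
E
```

```text
[0.16274601 0.27701944 0.01350522] [-1.42056568 -0.04651566  5.40319187] -0.4735976721778043
```

Request:
move_arm([
  {"dx":0,"dy":0,"dz":0,"rx":0,"ry":0,"rz":-0.03},
  {"dx":0,"dy":0,"dz":0,"rx":0,"ry":0,"rz":-0.03},
  {"dx":0,"dy":0,"dz":0,"rx":0,"ry":0,"rz":-0.03},
  {"dx":0,"dy":0,"dz":0,"rx":0,"ry":0,"rz":-0.02},
  {"dx":0,"dy":0,"dz":0,"rx":0,"ry":0,"rz":0},
  {"dx":0,"dy":0,"dz":0,"rx":0,"ry":0,"rz":0},
  {"dx":0,"dy":0,"dz":0,"rx":0,"ry":0,"rz":0},
  {"dx":0,"dy":0,"dz":0,"rx":0,"ry":0,"rz":0},
  {"dx":0,"dy":0,"dz":0,"rx":0,"ry":0,"rz":0},
  {"dx":0,"dy":0,"dz":0,"rx":0,"ry":0,"rz":0},
])

```text
t: 24.3
tcp_pos: [0.4593, 0.0259, 0.2023]
tool_rot: [0.965, -0.262, 0.0, 0.0]
force: [-1.8, 1.9, 6.2]
finger_gap: 0.123
gripper_force: 68.8
```

```bash
python3 - <<'E'
from station import sensors
import numpy as np
s=sensors.sense();print(s['ft_torque'],s['force'],2*np.arctan2(s['tool_rot'][1],s['tool_rot'][0]))
E
```

```text
[0.17254551 0.26530547 0.14159051] [-1.75374638  1.87674739  6.17009801] -0.5305052787432105
```

Request:
move_arm([
  {"dx":0,"dy":0,"dz":0,"rx":0,"ry":0,"rz":-0.03},
  {"dx":0,"dy":0,"dz":0,"rx":0,"ry":0,"rz":-0.03},
  {"dx":0,"dy":0,"dz":0,"rx":0,"ry":0,"rz":-0.03},
  {"dx":0,"dy":0,"dz":0,"rx":0,"ry":0,"rz":-0.03},
  {"dx":0,"dy":0,"dz":0,"rx":0,"ry":0,"rz":0},
  {"dx":0,"dy":0,"dz":0,"rx":0,"ry":0,"rz":0},
  {"dx":0,"dy":0,"dz":0,"rx":0,"ry":0,"rz":0},
  {"dx":0,"dy":0,"dz":0,"rx":0,"ry":0,"rz":0},
  {"dx":0,"dy":0,"dz":0,"rx":0,"ry":0,"rz":0},
  {"dx":0,"dy":0,"dz":0,"rx":0,"ry":0,"rz":0},
])

```text
t: 25.55
tcp_pos: [0.4593, 0.0258, 0.2023]
tool_rot: [0.957, -0.291, 0.0, 0.0]
force: [-1.5, 1.0, 4.4]
finger_gap: 0.12
gripper_force: 70.6
```

```bash
python3 - <<'E'
from station import sensors
import numpy as np
s=sensors.sense();print(s['ft_torque'],s['force'],2*np.arctan2(s['tool_rot'][1],s['tool_rot'][0]))
E
```

```text
[0.2332393  0.17886486 0.73728946] [-1.50056443  1.03474077  4.4280833 ] -0.5905971715514546
```

The torque has risen to 0.74 N m, so the end stop is reached. Release, lift, and move aside to check.

Request:
move_arm([
  {"dx":0,"dy":0,"dz":0,"rx":0,"ry":0,"rz":0.06},
  {"dx":0,"dy":0,"dz":0,"rx":0,"ry":0,"rz":0},
  {"dx":0,"dy":0,"dz":0,"rx":0,"ry":0,"rz":0},
  {"dx":0,"dy":0,"dz":0,"rx":0,"ry":0,"rz":0},
  {"dx":0,"dy":0,"dz":0.4,"rx":0,"ry":0,"rz":0},
  {"dx":0,"dy":0,"dz":0.4,"rx":0,"ry":0,"rz":0},
  {"dx":0,"dy":0,"dz":0.6,"rx":0,"ry":0,"rz":0},
  {"dx":0,"dy":0,"dz":0.8,"rx":0,"ry":0,"rz":0},
  {"dx":0,"dy":0,"dz":0.8,"rx":0,"ry":0,"rz":0},
  {"dx":0,"dy":0,"dz":0.8,"rx":0,"ry":0,"rz":0},
], claw=60)

```text
t: 26.8
tcp_pos: [0.4593, 0.0258, 0.2984]
tool_rot: [0.961, -0.278, 0.001, -0.0]
force: [-0.2, -0.2, -0.0]
finger_gap: 0.598
gripper_force: 0.0
```

Request:
move_arm([
  {"dx":0,"dy":-1,"dz":0,"rx":0,"ry":0,"rz":0},
  {"dx":0,"dy":-1,"dz":0,"rx":0,"ry":0,"rz":0},
  {"dx":0,"dy":-1,"dz":0,"rx":0,"ry":0,"rz":0},
  {"dx":0,"dy":-1,"dz":0,"rx":0,"ry":0,"rz":0},
  {"dx":0,"dy":-1,"dz":0,"rx":0,"ry":0,"rz":0},
  {"dx":0,"dy":-1,"dz":0,"rx":0,"ry":0,"rz":0},
  {"dx":0,"dy":-1,"dz":0,"rx":0,"ry":0,"rz":0},
  {"dx":0,"dy":-1,"dz":0,"rx":0,"ry":0,"rz":0},
  {"dx":0,"dy":-1,"dz":0,"rx":0,"ry":0,"rz":0},
  {"dx":0,"dy":-1,"dz":0,"rx":0,"ry":0,"rz":0},
])

```text
t: 28.05
tcp_pos: [0.4593, -0.2251, 0.2977]
tool_rot: [0.961, -0.278, 0.001, 0.0]
force: [-0.2, -0.2, 0.2]
finger_gap: 0.599
gripper_force: 0.0
```

```bash
python3 - <<'E'
from h import *
a=cams.snapshot("side")[165:300,220:355,::-1];b=cams.snapshot("top")[160:295,195:330,::-1]
cv2.imwrite('pics/s4.png',cv2.resize(np.hstack([a,b]),None,fx=2.96,fy=2.96,interpolation=2))
im=b[...,::-1].copy()
c=lambda p:np.array(p,float)+[195,160]
f=find("top",cams.snapshot("top"),'green');print('pin',f and (f[0],plane("top",f[0],.234)))
f=find("top",cams.snapshot("top"),'yellow');print('yel',f and (f[0],plane("top",f[0],.16)))
if True:
    g=find("top",cams.snapshot("top"),'green');p=plane("top",g[0],.234)[:2]-[.4575,.0233];print('pin ang',np.arctan2(p[1],p[0]))
E
```

```text
pin (array([290.925, 205.2  ]), array([ 0.5497517 , -0.04332393,  0.234     ]))
yel (array([251.25  , 260.5625]), array([0.3925403 , 0.06804603, 0.16      ]))
pin ang -0.6254686978134563
```

View pics/s4.png

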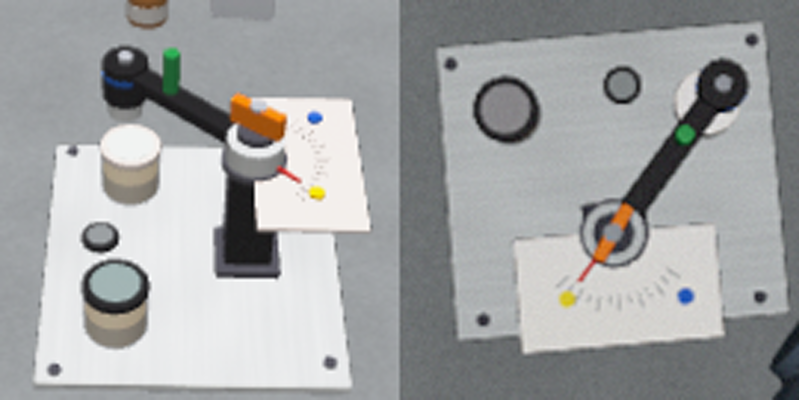

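The needle, at (580,280) in the right-hand view, points at the yellow mark at (567,299). The knob bar is back in its tight direction, the vessels haven't moved, and the pin and mark angles agree to about 1.3 mm. Handing in.

```bash
python3 -c "
from station import order
print(order.sign_off())"
```

```text
the job is handed in; nothing more can be done
None
```

I re-aimed the camera arm at the yellow mark (needle measured within about 2 mm of its centre), turned the knob back to its tight stop, saw nothing displaced around the stand, and handed the job in at about 28 s; no verdict came back.

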